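# Put the brush stand together

## Task

Put the brush stand together on the steel post of the round stone base: first the yellow spacer tube, all the way down onto the base, then the blue brush carrier, collar upward, resting on the tube, and last the red knob over the post's tip, fully down on the carrier's collar. Let go of everything and leave the jar of brushes, the bottle, the tub and the palette knife where they are.

Things in the scene. Friction and masses are not known exactly. Their poses are not given: they have to be found in the camera images.
- base: the stand's base: round pale stone foot, 110 mm across and 18 mm high, fixed to the table, with an upright steel post in its middle, 12 mm in diameter. Origin at the centre of the foot's underside, z up along the post. The post rises to 99 mm above the table; its last 6 mm taper to 6 mm across. Nothing on the post at the start
- post_tip (a point): the very top of the post, on its axis, 99 mm above the table
- spacer: yellow plastic spacer tube, 32 mm outside, 16 mm bore right through, 45 mm tall, standing upright on the table. Both ends are alike. Origin at the centre of its lower end, z along its axis, up at the start. About 40 g
- spacer_mid (a point): the middle of the spacer tube on its axis, 22.5 mm from either end
- carrier: brush carrier: six blue rings (26 mm across, 16 mm holes) around a hub, together 100 mm across and 6 mm thick, with a bare metal collar 28 mm in diameter in the middle. The collar's top is 24 mm above the carrier's underside, so it stands 18 mm above the blue rings; 15 mm bore right through. Lies flat on the table, collar up. Origin at the centre of its underside, z up out of the collar. About 90 g
- knob: red plastic cap knob, 32 mm in diameter, 36 mm tall with a domed top (sides straight up to 27 mm), standing on the table with its bore down. Blind bore in the underside, 15 mm in diameter and 16 mm deep. Origin at the centre of its underside, z up through the dome. When fully home its underside rests on the carrier's collar, 87 mm above the table, with 12 mm of the post inside. About 40 g
- brush_jar: bystander: glass jar 72 mm across and 100 mm high holding paint brushes that reach 190 mm high. Origin at the centre of its underside
- medium: bystander: amber bottle with black cap, 56 mm across, 125 mm high. Origin at the centre of its underside
- tub: bystander: low white tub with green lid, 70 mm across, 60 mm high. Origin at the centre of its underside
- palette_knife: bystander: palette knife 190 mm long (red handle 20 mm thick, steel blade 24 mm wide), lying flat on the table beyond the work as seen from the robot. Origin at its middle, on the table; the handle points to its -x

How it is judged (in metres and radians):
On the way, in this order (a step that is already met when the one before it is completed fails the run):
1. the spacer tube is on the post, down on the base (horizontal distance between spacer_mid and base below 0.006 m and z of spacer_mid in the frame of base below 0.0445 m and angle between the z axis of spacer and the z axis of base, either way round below 0.12 rad), for 0.2 s.
2. the brush carrier is on the post, resting on the tube, collar up (horizontal distance between carrier and base below 0.006 m and z of carrier in the frame of base between 0.059 and 0.067 m and angle between carrier's own z axis and vertical below 0.12 rad), for 0.2 s.
3. the knob is on the post, fully down on the collar (horizontal distance between knob and base below 0.006 m and z of knob in the frame of base between 0.083 and 0.091 m and angle between knob's own z axis and vertical below 0.15 rad), for 0.2 s.
At the end, for the whole second after the job is handed in: The spacer tube stands on the base, the carrier lies collar up on the tube and the knob sits fully down on the collar: each within 3 mm of its home height, within 5 mm of the post's axis, upright to about 5 degrees, released and at rest (horizontal distance between each of spacer_mid, carrier, knob and base below 0.005 m and z of spacer_mid in the frame of base below 0.0435 m and angle between the z axis of spacer and the z axis of base, either way round below 0.08 rad and z of carrier in the frame of base between 0.06 and 0.066 m and angle between carrier's own z axis and vertical below 0.08 rad and z of knob in the frame of base between 0.084 and 0.09 m and angle between knob's own z axis and vertical below 0.1 rad and linear speed of each of knob, carrier below 0.02 m/s); the robot touches nothing.
It fails at once if a bystander (brush jar, bottle, tub or palette knife) shifted by more than 30 mm or tipped over (distance of any of brush_jar, medium, tub, palette_knife from where it was at the start of the episode above 0.03 m or angle between any of brush_jar, medium, tub's own z axis and vertical above 0.4 rad).
It also fails if it takes over 62 s, if anything falls off the work surface, if the arm or the gripper's body presses on something with over 40 N, if the wrist force passes 120 N, or if a joint passes its speed limit or range.

## Robot

A 6-joint arm with a two-finger parallel gripper is mounted at the origin on the work surface. World frame = base frame: x ahead of the robot, y to its left, z up, the work surface at z = 0. Lengths are in mm, angles in degrees, forces in N, time in s.
With the tool pointing down it reaches from about 300 to 850 mm from the base axis. Payload 4.2 kg.
Tool frame: the origin (TCP) lies midway between the tips of the shut fingers; the grasp point (between the pads) lies 19 mm behind it (env.grip_depth is the distance from the TCP to the grasp point, in mm); z points along the fingers, y is the line along which they close (so a half turn about z gives the same grasp; the last joint's range is limited). The gripper opens to 91 mm and grips with 3 to 60 N. Pads are 32 mm wide; open, the fingers measure 118 mm over their backs; the gripper's body (76 mm by 178 mm) begins 60 mm behind the grasp point.
Start: joints at [67.552, 18.312, 89.639, -0, 72.044, -1.146], TCP at [208.897, 535.729, 213.976] pointing down, gripper open.
Joint ranges: [-177.97, 177.97], [-48.28, 115.42], [12.27, 149.76], [-77.06, 257.06], [2.81, 150.46], [-146.56, 146.56]. Speed limits (degrees/s): [147.25, 147.25, 180, 180, 180, 180].

## Interface

Orientations are given as [roll, pitch, yaw] about the fixed x, y, z axes, in that order (R = Rz(yaw) Ry(pitch) Rx(roll)).
In Python, from workcell import env, eyes gives the robot as it stands.
- The arm moves only by the tool send_rows, never from a script. Its argument "motion" is a list of rows, each a list of 7 numbers: the shift along the world's x, y, z normalised to -1 to 1, where 1 is 0.5 m, then the turn, a rotation vector about the world's x, y, z normalised to -1 to 1, where 1 is 60 degrees, then the opening, from -1 (shut) to 1 (fully open). A call has 1 to 20 rows; each row is the pose to reach, as a shift and turn from the pose commanded when the call began; what a row does not reach only later rows make up. A row lasts 1/8 s, in which the tool goes at most 62.5 mm and 10.7 degrees, less where a joint would pass 70% of its speed; a pose out of reach is approached as far as the arm can. A call with a number of a shift or a turn outside -1 to 1 is refused whole. A call with a gripper value outside its range is refused whole. The fingers move at their own pace and stop on an object; "squeeze" is the grip in N (left out, the last holds). Time passes only in rows, so rows that repeat a pose let the fingers close. It gives the time, the measured TCP pose, the force, the opening and the grip force at its end, in the units of the state.
- env.state(): the state, without advancing time (a new reading comes with each control period).
- eyes.grab_frame(name): name is "scene" or "top"; returns a dict with "pixels" (480x640x3 uint8, red, green, blue), "depth" (480x640 float32, mm along the optical axis (not along the pixel's ray), 0 where there is no reading), "fx", "fy", "cx", "cy" (pixels), "distortion" ([k1, k2, p1, p2, k3] as OpenCV has them; the pictures are not rectified), "R" (3x3) and "t" (3): a world point X has camera coordinates R X + t. Camera axes: x right, y down, z forward; pixel columns grow to the right and rows downward; lengths in mm; the calibration is good to about 2 mm. A picture is of the moment at which its call begins.
- env.job_done(): hands the job in; it is judged then, once.
The state is a dict: "time_s": time; "qpos": joint angles; "qvel": joint speeds; "effort": joint torques, N m; "ee_pos": TCP position; "ee_rot": TCP orientation; "force": force on the tool from outside, world axes, zero at the start; "torque": the same for the moment, N m; "gripper_width": finger opening in mm; "gripper_force": force on a finger pad.
Only numpy, scipy, OpenCV 4.12 (cv2) and the standard library are available. Lean on these libraries where they do the work, as an engineer would, in place of code of your own. Each camera call takes 0.05 s, during which the arm holds its last target. There are 200 camera calls.

## Working session

There is one attempt and no reset: what is moved stays moved. The work goes in short steps, Python scripts to look and compute and a tool call to move; the robot and the scene stay as the last step left them, time stands still between calls to the robot, and variables do not carry over. Pictures are saved under pics/ and viewed, at most 10 in all, crops included, and the job is handed in when it is done.

Besides the shell and the picture viewer there is one more tool, called after "Emit:" as name([rows], argument=value, ...), one row to a line, values as JSON. send_rows: Moves the arm, as the interface text tells. Its arguments: {"type":"object","properties":{"motion":{"type":"array"},"squeeze":{"type":"number"}},"required":["motion"]}

```bash
mkdir -p pics; python3 - <<'E'
from workcell import env, eyes
import cv2,numpy as np
for n in("scene","top"):
    f=eyes.grab_frame(n); cv2.imwrite(f"pics/{n}0.png",f["pixels"][...,::-1]); np.savez(f"{n}0.npz",**f)
    print(n,f["fx"],f["fy"],f["cx"],f["cy"],f["distortion"],np.round(f["R"],3).tolist(),f["t"],(f["depth"]>0).mean())
print(env.state(),env.grip_depth)
E
```

```text
scene 444.6926723294137 444.6926723294137 321.81402227054633 240.73645572141015 [-0.10342627  0.          0.          0.          0.        ] [[0.094, 0.996, -0.007], [0.758, -0.076, -0.648], [-0.646, 0.056, -0.761]] [  -3.01353308 -377.87921311 1196.83332054] 0.9959635416666667
top 506.9380339977982 506.9380339977982 317.73807570237585 247.57726915958048 [-0.08856997  0.          0.          0.          0.        ] [[-0.015, -1.0, 0.009], [-0.98, 0.013, -0.197], [0.197, -0.012, -0.98]] [ -47.44126485  565.19767818 1098.89117253] 0.9960970052083333
{'time_s': 0.1, 'qpos': array([ 6.75503117e+01,  1.83482625e+01,  8.96981779e+01, -1.06851937e-05,
        7.20429712e+01, -1.14419468e+00]), 'qvel': array([ 0.04981478, -0.1222958 , -0.21146267, -0.12113991,  0.01881578,
       -0.05589653]), 'effort': array([-2.33179062e-04, -4.13336170e+01, -2.32509041e+01,  7.31726387e-02,
        4.22317442e-02, -4.25776363e-05]), 'ee_pos': array([208.73776593, 535.30645845, 213.20988312]), 'ee_rot': array([-1.79910606e+02, -1.77526854e-03,  1.58694508e+02]), 'force': array([-0.41940536,  0.38486887,  0.39127126]), 'torque': array([-0.0352138 ,  0.04058898, -0.00012403]), 'gripper_force': 0.0, 'gripper_width': 90.8688151320661} 18.8
```

View pics/scene0.png

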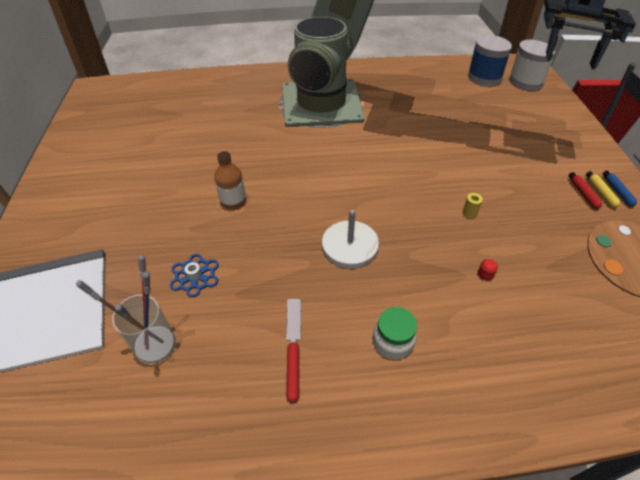

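View pics/top0.png

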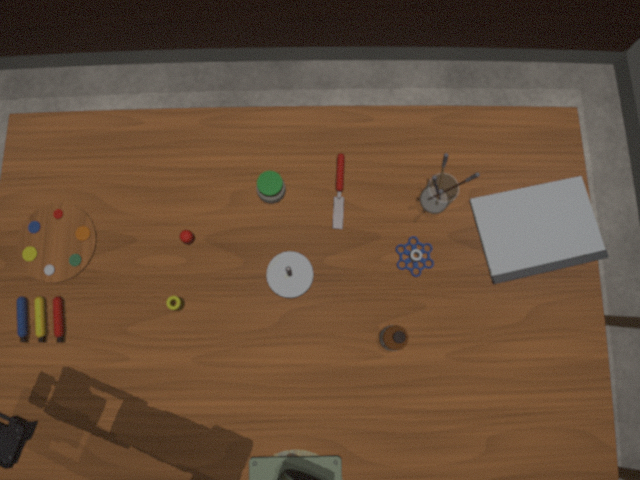

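The scene view shows the spacer at (472,206), knob (488,270), base (350,243) and carrier (195,275). In the top view they are at (174,303), (187,237), (290,273) and (415,256). I'll measure in both views.

```bash
cat > h.py <<'E'
import cv2,numpy as np
def ray(f,px):
    K=np.array([[f["fx"],0,f["cx"]],[0,f["fy"],f["cy"]],[0,0,1.]])
    n=cv2.undistortPoints(np.asarray(px,float).reshape(-1,1,2),K,np.asarray(f["distortion"],float)).reshape(-1,2)
    return np.c_[n,np.ones(len(n))]
def plane(f,px,z):
    R,t=f["R"],f["t"];d=ray(f,px)@R;c=-R.T@t
    return c+d*((z-c[2])/d[:,2])[:,None]
def cloud(f,m):
    v,u=np.nonzero(m&(f["depth"]>0)); r=ray(f,np.c_[u,v]); d=f["depth"][v,u][:,None]
    return (r*d-f["t"])@f["R"],np.c_[u,v]
def mask(f,c,box):
    h=cv2.cvtColor(np.ascontiguousarray(f["pixels"]),cv2.COLOR_RGB2HSV).astype(int);H,S,V=h[...,0],h[...,1],h[...,2]
    m={'y':(abs(H-28)<6)&(S>140)&(V>60),'r':((H<7)|(H>172))&(S>170)&(V>60),'b':(abs(H-110)<14)&(S>110)&(V>40),
       'w':(S<70)&(V>80)}[c]
    k=np.zeros_like(m);x0,y0,x1,y1=box;k[y0:y1,x0:x1]=1
    return m&k
E
python3 - <<'E'
from h import *
B={'scene':dict(y=(455,185,490,225),r=(472,253,505,287),b=(160,245,230,305),w=(310,200,390,275)),
   'top':dict(y=(160,288,190,318),r=(172,223,202,252),b=(385,228,445,285),w=(258,243,322,305))}
for n in B:
    f=dict(np.load(n+"0.npz"))
    for c in B[n]:
        m=mask(f,c,B[n][c]);P,uv=cloud(f,m)
        zt={'y':45,'r':27,'b':6,'w':18}[c]
        e=cv2.findContours(m.astype(np.uint8),0,1)[0]; e=max(e,key=cv2.contourArea)
        el=cv2.fitEllipse(e)
        s=P[abs(P[:,2]-zt)<5] if c!='r' else P
        print(n,c,m.sum(),'depthz',np.percentile(P[:,2],[5,50,95]).round(1),'top n',len(s),'mid',((s.min(0)+s.max(0))/2).round(1)[:2],'ext',np.ptp(s,0).round(1),
          'ell',np.round(el[0],1),np.round(el[1],1),'->',plane(f,[el[0]],zt)[0].round(1),'cen',plane(f,[uv.mean(0)],zt)[0].round(1))
    if n=='top':
        for z in(0,18,99): print('basecols',z,plane(f,[(288,267),(290,273)],z).round(1).tolist())
for n,bx in(('scene',(335,205,365,245)),('top',(275,255,305,285))):
    im=np.load(n+"0.npz")["pixels"][bx[1]:bx[3],bx[0]:bx[2]]
    cv2.imwrite(f"pics/{n}_post.png",cv2.resize(im,None,fx=12,fy=12,interpolation=0)[...,::-1])
a=cv2.imread("pics/scene_post.png");b=cv2.imread("pics/top_post.png");b=cv2.copyMakeBorder(b,0,a.shape[0]-b.shape[0],0,0,0)
cv2.imwrite("pics/post.png",np.hstack([a,b]))
E
```

```text
scene y 132 depthz [31.5 42.3 44.7] top n 100 mid [447.9 270.7] ext [32.6 30.6  5.6] ell [474.1 198.6] [11.  14.5] -> [451.9 269.5  45. ] cen [452.7 269.1  45. ]
scene r 305 depthz [ 5.4 26.8 33.8] top n 304 mid [601.3 260.7] ext [44.1 47.1 39.9] ell [487.5 269.1] [16.6 21.6] -> [614.3 246.8  27. ] cen [614.4 246.7  27. ]
scene b 499 depthz [2.  4.2 6.1] top n 492 mid [ 554.4 -288.4] ext [96.6 86.2  6.8] ell [194.3 274.8] [35.4 46.3] -> [ 558.2 -286.8    6. ] cen [ 560.5 -285.8    6. ]
scene w 2149 depthz [ 7.1 16.5 19.9] top n 1827 mid [514.3   8.4] ext [108.4 108.2   9.7] ell [349.8 244.6] [45.9 57.3] -> [524.6   7.   18. ] cen [522.5   7.5  18. ]
top y 159 depthz [ 1.  44.5 48.4] top n 115 mid [444.  273.8] ext [30.1 28.5  9.6] ell [173.4 302.5] [13.4 14.7] -> [444.2 273.5  45. ] cen [444.2 273.4  45. ]
top r 111 depthz [27.7 34.  38.2] top n 111 mid [601.2 254.7] ext [28.2 28.  17.4] ell [185.4 235.8] [11.  11.3] -> [602.7 256.1  27. ] cen [602.8 256.   27. ]
top b 104 depthz [1.9 5.5 9.4] top n 100 mid [ 551.4 -285.4] ext [68.1 68.8  9.2] ell [415.  264.5] [2.2 6. ] -> [ 530.6 -286.3    6. ] cen [ 548.6 -284.3    6. ]
top w 1757 depthz [13.3 18.  22.2] top n 1621 mid [510.9  12.4] ext [109.3 107.8  10. ] ell [289.4 274.1] [46.4 46.9] -> [510.1  11.4  18. ] cen [510.   11.3  18. ]
basecols 0 [[529.7, 15.4, 0.0], [515.2, 10.7, 0.0]]
basecols 18 [[526.8, 14.6, 18.0], [512.5, 9.9, 18.0]]
basecols 99 [[513.7, 10.7, 99.0], [500.4, 6.4, 99.0]]
```

View pics/post.png

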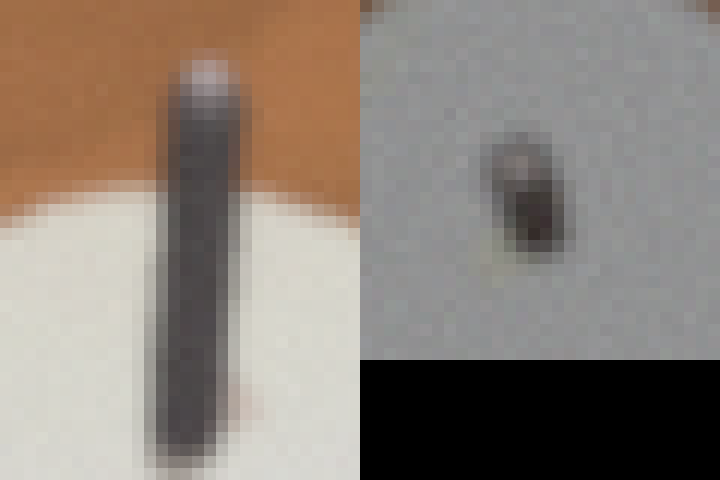

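The post tip is at scene (351.7,210.8) and top (287.8,267.8). Relative offsets agree between the cameras, with about (+66,-262) mm from spacer to post. I'll go above the spacer, mean estimate (446,272), with yaw 180.

Emit:
send_rows([
  [0.474, -0.528, -0.188, 0, 0, 0.355, 1],
  [0.474, -0.528, -0.188, 0, 0, 0.355, 1],
  [0.474, -0.528, -0.188, 0, 0, 0.355, 1],
  [0.474, -0.528, -0.188, 0, 0, 0.355, 1],
  [0.474, -0.528, -0.188, 0, 0, 0.355, 1],
  [0.474, -0.528, -0.188, 0, 0, 0.355, 1],
  [0.474, -0.528, -0.188, 0, 0, 0.355, 1],
  [0.474, -0.528, -0.188, 0, 0, 0.355, 1],
  [0.474, -0.528, -0.188, 0, 0, 0.355, 1],
  [0.474, -0.528, -0.188, 0, 0, 0.355, 1],
  [0.474, -0.528, -0.188, 0, 0, 0.355, 1],
])

```text
time_s: 1.48
ee_pos: [445.5, 272.4, 120.2]
ee_rot: [180.0, 0.0, -179.9]
force: [0.1, -0.8, 0.6]
gripper_width: 91.4
gripper_force: 0.0
```

Emit:
send_rows([
  [0, 0, -0.07, 0, 0, 0, 0.3],
  [0, 0, -0.14, 0, 0, 0, 0.1],
  [0, 0, -0.19, 0, 0, 0, 0.1],
  [0, 0, -0.216, 0, 0, 0, 0.1],
  [0, 0, -0.216, 0, 0, 0, 0.1],
  [0, 0, -0.216, 0, 0, 0, -0.1],
  [0, 0, -0.216, 0, 0, 0, -0.2],
  [0, 0, -0.216, 0, 0, 0, -0.3],
  [0, 0, -0.216, 0, 0, 0, -0.6],
  [0, 0, -0.216, 0, 0, 0, -0.6],
  [0, 0, -0.216, 0, 0, 0, -0.6],
  [0, 0, -0.216, 0, 0, 0, -0.6],
], squeeze=15)

```text
time_s: 2.98
ee_pos: [446.4, 272.0, 12.7]
ee_rot: [179.9, 0.1, 180.0]
force: [0.2, 0.6, 5.7]
gripper_width: 32.6
gripper_force: 15.0
```

Emit:
send_rows([
  [0, 0, 0.06, 0, 0, 0, -0.6],
  [0, 0, 0.12, 0, 0, 0, -0.6],
  [0, 0, 0.18, 0, 0, 0, -0.6],
  [0.06, -0.2, 0.22, 0, 0, 0, -0.6],
  [0.1, -0.3, 0.22, 0, 0, 0, -0.6],
  [0.132, -0.4, 0.22, 0, 0, 0, -0.6],
  [0.132, -0.5, 0.22, 0, 0, 0, -0.6],
  [0.132, -0.524, 0.22, 0, 0, 0, -0.6],
  [0.132, -0.524, 0.22, 0, 0, 0, -0.6],
  [0.132, -0.524, 0.22, 0, 0, 0, -0.6],
  [0.132, -0.524, 0.22, 0, 0, 0, -0.6],
])

```text
time_s: 4.35
ee_pos: [511.8, 10.8, 121.9]
ee_rot: [180.0, -0.0, -179.9]
force: [0.1, -0.5, -1.1]
gripper_width: 32.6
gripper_force: 15.0
```

```bash
python3 - <<'E'
from workcell import env, eyes
from h import *
f=eyes.grab_frame("scene");np.savez("s1.npz",**f)
im=f["pixels"][130:260,290:410];cv2.imwrite("pics/s1.png",cv2.resize(im,None,fx=5,fy=4.5*1,interpolation=0)[...,::-1])
s=env.state();print(s["ee_pos"],s["gripper_width"],s["gripper_force"])
E
```

```text
[511.78380867  10.80702991 121.91815502] 32.67178181242408 14.999881312251091
```

View pics/s1.png

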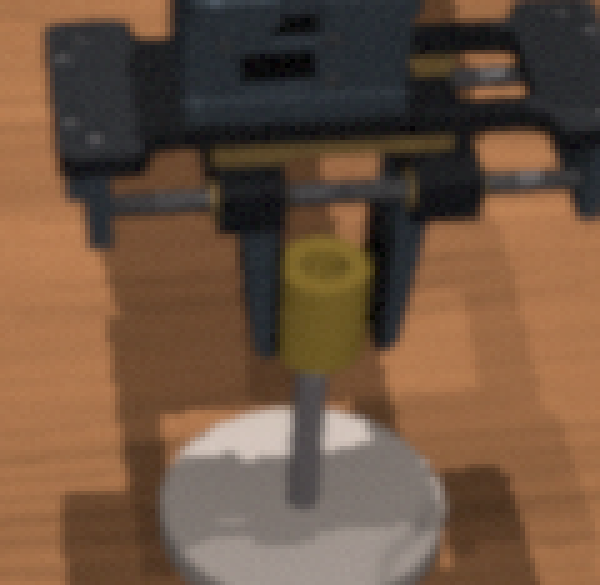

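Held spacer seen upright, with its ring centre near scene (354.5,188) and the post just below. I'll compute the offset between the two.

```bash
python3 - <<'E'
from h import *
f=dict(np.load("s1.npz"))
m=mask(f,'y',(343,178,367,215));P,uv=cloud(f,m)
v=uv[:,1];print(m.sum(),uv.min(0),uv.max(0))
for r in range(uv[:,1].min(),uv[:,1].max()+1):
    u=uv[v==r,0]; 
    if r%3==0: print(r,u.min(),u.max(),end=' | ')
s=P[abs(P[:,2]-155)<6];print('\ncloud top',len(s),((s.min(0)+s.max(0))/2).round(1),np.ptp(s,0).round(1))
print('ring',plane(f,[(354.5,188)],155).round(1))
# project helper
def proj(f,X):
    K=np.array([[f["fx"],0,f["cx"]],[0,f["fy"],f["cy"]],[0,0,1.]])
    return cv2.projectPoints(np.float64(X).reshape(-1,1,3),cv2.Rodrigues(f["R"])[0],f["t"],K,np.float64(f["distortion"]))[0].reshape(-1,2)
print('tcp-pred ring',proj(f,[[511.8,10.8,155],[511.8,10.8,110]]).round(1))
g=dict(np.load("scene0.npz"));print('tip scene',plane(g,[(351.7,210.75)],99).round(1))
G=g["pixels"].astype(int).sum(2)
for r in range(213,240,4):
    row=G[r,340:362];d=np.clip(row.max()*0.75-row,0,None) if r>224 else np.clip(330-row,0,None)
    print(r,round((d*np.arange(340,362)).sum()/d.sum(),2),end=' ')
print(proj(g,[[514,8,z] for z in(99,80,60,40,18)]).round(1).tolist())
E
```

```text
5 [346 188] [357 210]Traceback (most recent call last):
  File "<stdin>", line 7, in <module>
    return umr_minimum(a, axis, None, out, keepdims, initial, where)
ValueError: zero-size array to reduction operation minimum which has no identity
```

```bash
sed -i "s/'y':(abs(H-28)<6)&(S>140)&(V>60)/'y':(abs(H-27)<8)\&(S>110)\&(V>50)/" h.py
cat >> h.py <<'E'
def proj(f,X):
    K=np.array([[f["fx"],0,f["cx"]],[0,f["fy"],f["cy"]],[0,0,1.]])
    return cv2.projectPoints(np.float64(X).reshape(-1,1,3),cv2.Rodrigues(f["R"])[0],f["t"],K,np.float64(f["distortion"]))[0].reshape(-1,2)
E
python3 - <<'E'
from h import *
f=dict(np.load("s1.npz"))
m=mask(f,'y',(341,176,370,216));P,uv=cloud(f,m)
v=uv[:,1];print(m.sum(),uv.min(0),uv.max(0))
for r in np.unique(v)[::3]:
    u=uv[v==r,0];print(r,u.min(),u.max(),end=' | ')
s=P[abs(P[:,2]-155)<6];print('\ncloud top',len(s),((s.min(0)+s.max(0))/2).round(1),np.ptp(s,0).round(1))
print('ring',plane(f,[(354.5,188)],155).round(1))
print('tcp-pred ring',proj(f,[[511.8,10.8,155],[511.8,10.8,110]]).round(1))
g=dict(np.load("scene0.npz"));print('tip scene',plane(g,[(351.7,210.75)],99).round(1))
G=g["pixels"].astype(int).sum(2)
for r in range(213,240,4):
    row=G[r,340:362];d=np.clip(row.max()*0.75-row,0,None) if r>224 else np.clip(330-row,0,None)
    print(r,round((d*np.arange(340,362)).sum()/d.sum(),2),end=' ')
print(proj(g,[[514,8,z] for z in(99,80,60,40,18)]).round(1).tolist())
E
```

```text
484 [346 183] [364 212]
183 350 357 | 186 346 363 | 189 346 364 | 192 346 363 | 195 346 363 | 198 346 363 | 201 346 363 | 204 346 361 | 207 346 361 | 210 347 359 | 
cloud top 157 [514.7  11.5 152.6] [30.7 30.8  7. ]
ring [[515.3  10.7 155. ]]
tcp-pred ring [[354.3 186.6]
 [353.  205.5]]
tip scene [[513.9   8.6  99. ]]
213 350.45 217 351.3 221 351.07 225 351.05 229 350.73 233 350.45 237 350.3 [[351.4, 210.8], [350.9, 218.2], [350.5, 225.6], [350.0, 232.8], [349.5, 240.4]]
```

Emit:
send_rows([
  [-0.002, -0.0054, 0, 0, 0, 0, -0.6],
  [-0.002, -0.0054, -0.02, 0, 0, 0, -0.6],
  [-0.002, -0.0054, -0.04, 0, 0, 0, -0.6],
  [-0.002, -0.0054, -0.06, 0, 0, 0, -0.6],
  [-0.002, -0.0054, -0.08, 0, 0, 0, -0.6],
  [-0.002, -0.0054, -0.08, 0, 0, 0, -0.6],
])

```text
time_s: 5.15
ee_pos: [510.8, 7.3, 81.0]
ee_rot: [180.0, -0.0, 180.0]
force: [1.6, 3.0, -2.1]
gripper_width: 32.6
gripper_force: 15.0
```

Emit:
send_rows([
  [0.001, 0.002, -0.02, 0, 0, 0, -0.6],
  [0.001, 0.002, -0.05, 0, 0, 0, -0.6],
  [0.001, 0.002, -0.08, 0, 0, 0, -0.6],
  [0.001, 0.002, -0.1, 0, 0, 0, -0.6],
  [0.001, 0.002, -0.103, 0, 0, 0, -0.6],
  [0.001, 0.002, -0.103, 0, 0, 0, -0.6],
])

```text
time_s: 5.9
ee_pos: [511.3, 8.0, 30.1]
ee_rot: [-180.0, -0.0, -180.0]
force: [0.2, 0.2, -1.0]
gripper_width: 32.3
gripper_force: 15.0
```

Emit:
send_rows([
  [0, 0, 0, 0, 0, 0, -0.2],
  [0, 0, 0, 0, 0, 0, 0.0],
  [0, 0, 0, 0, 0, 0, 0.1],
  [0, 0, 0, 0, 0, 0, 0.1],
  [0, 0, 0.1, 0, 0, 0, 0.1],
  [0, 0, 0.2, 0, 0, 0, 0.1],
  [0.02, -0.1, 0.24, 0, 0, 0, 0.2],
  [0.04, -0.2, 0.24, 0, 0, 0, 0.2],
  [0.06, -0.3, 0.24, 0, 0, 0, 0.2],
  [0.08, -0.4, 0.24, 0, 0, 0, 0.2],
  [0.08, -0.5, 0.24, 0, 0, 0, 0.2],
  [0.08, -0.595, 0.2, 0, 0, 0, 0.2],
  [0.08, -0.595, 0.18, 0, 0, 0, 0.2],
  [0.08, -0.595, 0.18, 0, 0, 0, 0.2],
])

```text
time_s: 7.65
ee_pos: [550.6, -288.6, 119.3]
ee_rot: [179.9, -0.1, 180.0]
force: [-0.5, 0.4, -0.0]
gripper_width: 54.9
gripper_force: 0.0
```

```bash
python3 - <<'E'
from workcell import env, eyes
from h import *
f=eyes.grab_frame("scene");np.savez("s2.npz",**f)
im=f["pixels"][150:310,150:400];cv2.imwrite("pics/s2.png",cv2.resize(im,None,fx=3.2,fy=3.2,interpolation=0)[...,::-1])
s=env.state();print(s["ee_pos"],s["gripper_width"],s["gripper_force"])
m=mask(f,'y',(330,200,370,260));P,uv=cloud(f,m);print(m.sum(),np.percentile(P[:,2],[2,50,98]),P[P[:,2]>58].mean(0))
# collar in the first frames
for n,b in(('scene',(183,261,202,279)),('top',(405,246,427,265))):
    g=dict(np.load(n+"0.npz"));m=mask(g,'w',b);P,uv=cloud(g,m);s=P[abs(P[:,2]-24)<6]
    print(n,m.sum(),len(s),((s.min(0)+s.max(0))/2).round(1),np.ptp(s,0).round(1))
E
```

```text
[ 551.16531186 -288.37339308  120.21495191] 54.68458826887374 0.0
315 [20.32265752 51.37391729 64.04884466] [516.22165641   6.89977865  61.60514368]
scene 243 122 [ 554.6 -288.    21.9] [28.2 25.7  7.7]
top 171 86 [ 551.7 -285.3   23.2] [27.3 26.7 10.3]
```

View pics/s2.png

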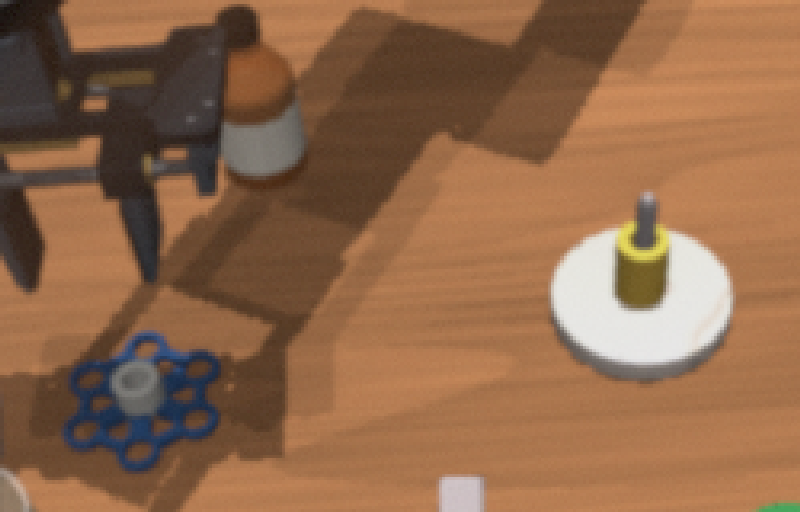

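Image shows the spacer seated on the base and the carrier flat, its collar at about (193,271) in full-frame pixels. Next I grasp the collar.

Emit:
send_rows([
  [0, 0, -0.07, 0, 0, 0, 0.2],
  [0, 0, -0.14, 0, 0, 0, 0.1],
  [0, 0, -0.2, 0, 0, 0, 0.1],
  [0, 0, -0.223, 0, 0, 0, 0.1],
  [0, 0, -0.223, 0, 0, 0, 0.0],
  [0, 0, -0.223, 0, 0, 0, -0.15],
  [0, 0, -0.223, 0, 0, 0, -0.3],
  [0, 0, -0.223, 0, 0, 0, -0.4],
  [0, 0, -0.223, 0, 0, 0, -0.7],
  [0, 0, -0.223, 0, 0, 0, -0.7],
  [0, 0, -0.223, 0, 0, 0, -0.7],
  [0, 0, -0.223, 0, 0, 0, -0.7],
], squeeze=25)

```text
time_s: 9.2
ee_pos: [551.9, -289.6, 9.9]
ee_rot: [-180.0, 0.1, 180.0]
force: [0.6, 1.3, 5.7]
gripper_width: 27.3
gripper_force: 25.0
```

Emit:
send_rows([
  [0, 0, 0.06, 0, 0, 0, -0.7],
  [0, 0, 0.12, 0, 0, 0, -0.7],
  [0, 0, 0.18, 0, 0, 0, -0.7],
  [0, 0.1, 0.23, 0, 0, 0, -0.7],
  [-0.03, 0.2, 0.23, 0, 0, 0, -0.7],
  [-0.06, 0.3, 0.23, 0, 0, 0, -0.7],
  [-0.082, 0.4, 0.23, 0, 0, 0, -0.7],
  [-0.082, 0.5, 0.23, 0, 0, 0, -0.7],
  [-0.082, 0.56, 0.23, 0, 0, 0, -0.7],
  [-0.082, 0.595, 0.23, 0, 0, 0, -0.7],
  [-0.082, 0.595, 0.23, 0, 0, 0, -0.7],
  [-0.082, 0.595, 0.23, 0, 0, 0, -0.7],
  [-0.082, 0.595, 0.23, 0, 0, 0, -0.7],
])

```text
time_s: 10.82
ee_pos: [510.5, 7.0, 123.9]
ee_rot: [-180.0, -0.0, 179.9]
force: [0.2, -0.5, -1.1]
gripper_width: 26.7
gripper_force: 25.0
```

```bash
python3 - <<'E'
from workcell import env, eyes
from h import *
f=eyes.grab_frame("scene");np.savez("s3.npz",**f)
im=f["pixels"][130:260,290:410];cv2.imwrite("pics/s3.png",cv2.resize(im,None,fx=5,fy=4.5,interpolation=0)[...,::-1])
s=env.state();print(s["ee_pos"],s["gripper_width"],s["gripper_force"])
m=mask(f,'b',(310,150,395,235));P,uv=cloud(f,m);z=np.median(P[:,2]);print(m.sum(),np.percentile(P[:,2],[5,50,95]))
Q=plane(f,uv,s["ee_pos"][2]-3);print('mid',(Q.min(0)+Q.max(0))/2,np.ptp(Q,0))
print('pred uv of TCP-centred carrier vs',proj(f,[s["ee_pos"]-[0,0,3]]),((uv.min(0)+uv.max(0))/2))
A=np.c_[P[:,:2],np.ones(len(P))];print('tilt deg',np.degrees(np.linalg.lstsq(A,P[:,2],rcond=None)[0][:2]))
E
```

```text
[510.45264102   7.05397549 123.90378091] 27.084445569805677 24.999547158367932
371 [115.34989515 118.0241997  120.05898331]
mid [517.68795799   5.27644388 120.90378091] [96.53735994 82.8203561   0.        ]
pred uv of TCP-centred carrier vs [[351.09412805 200.65080511]] [351.  204.5]
tilt deg [ 0.05898172 -0.57581315]
```

View pics/s3.png

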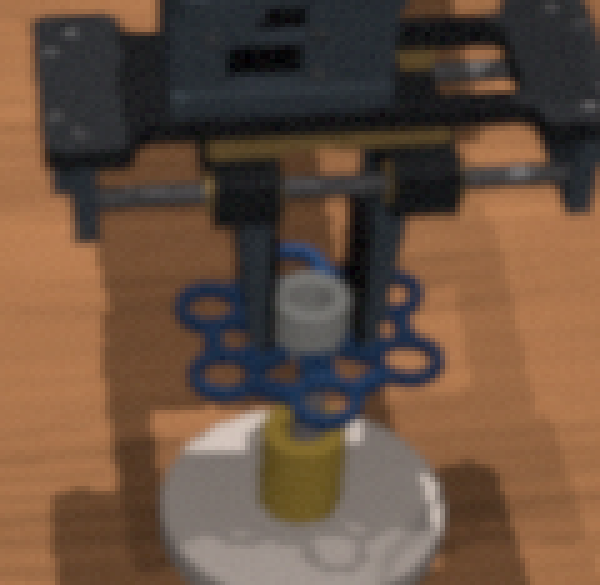

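Held carrier is level, collar top centred near (352.5,194).

```bash
python3 - <<'E'
from workcell import env
from h import *
f=dict(np.load("s3.npz"))
h=cv2.cvtColor(f["pixels"],cv2.COLOR_RGB2HSV).astype(int);m=(h[...,1]<60)&(h[...,2]>75);k=np.zeros_like(m);k[186:210,340:366]=1;m&=k
n,l,st,_=cv2.connectedComponentsWithStats(m.astype(np.uint8));i=1+st[1:,4].argmax();m=l==i
P,uv=cloud(f,m);print(st[i]);s=P[P[:,2]>134];print(len(s),((s.min(0)+s.max(0))/2).round(1),np.ptp(s,0).round(1))
for r in np.unique(uv[:,1]): u=uv[uv[:,1]==r,0];print(r,u.min(),u.max(),end='|')
print(plane(f,[(352.5,193.9)],139),proj(f,[[510.5,8,139],[510.5,8,121]]))
print(env.state()["ee_pos"])
E
```

```text
[345 189  15  20 235]
105 [512.9   7.6 136.5] [27.6 25.4  4.7]
189 351 351|190 349 353|191 346 357|192 346 357|193 346 358|194 346 359|195 345 359|196 345 359|197 345 359|198 346 359|199 346 358|200 346 358|201 346 358|202 346 358|203 346 358|204 346 358|205 346 358|206 346 357|207 347 356|208 348 353|[[512.57159031   8.41962    139.        ]] [[352.0893003  193.08589959]
 [351.63703717 200.59255209]]
[510.45264102   7.05397549 123.90378091]
```

Emit:
send_rows([
  [0.002, 0.001, 0, 0, 0, 0, -0.7],
  [0.002, 0.001, -0.02, 0, 0, 0, -0.7],
  [0.002, 0.001, -0.04, 0, 0, 0, -0.7],
  [0.002, 0.001, -0.055, 0, 0, 0, -0.7],
  [0.002, 0.001, -0.07, 0, 0, 0, -0.7],
  [0.002, 0.001, -0.07, 0, 0, 0, -0.7],
])

```text
time_s: 11.62
ee_pos: [510.9, 8.5, 88.2]
ee_rot: [180.0, -0.1, 180.0]
force: [0.1, -0.0, -1.0]
gripper_width: 27.4
gripper_force: 25.0
```

No contact force, so I continue down to about 73, then release and lift.

Emit:
send_rows([
  [0, 0, -0.015, 0, 0, 0, -0.7],
  [0, 0, -0.026, 0, 0, 0, -0.7],
  [0, 0, -0.031, 0, 0, 0, -0.7],
  [0, 0, -0.031, 0, 0, 0, -0.7],
])

```text
time_s: 12.12
ee_pos: [511.4, 8.5, 73.4]
ee_rot: [180.0, -0.0, 180.0]
force: [-0.0, 0.2, -1.0]
gripper_width: 27.2
gripper_force: 25.0
```

Emit:
send_rows([
  [0, 0, 0, 0, 0, 0, -0.4],
  [0, 0, 0, 0, 0, 0, -0.1],
  [0, 0, 0, 0, 0, 0, 0.1],
  [0, 0, 0, 0, 0, 0, 0.1],
  [0, 0, 0.07, 0, 0, 0, 0.1],
  [0, 0, 0.15, 0, 0, 0, 0.1],
  [0.04, 0.1, 0.15, 0, 0, 0, 0.2],
  [0.08, 0.2, 0.15, 0, 0, 0, 0.2],
  [0.12, 0.3, 0.15, 0, 0, 0, 0.2],
  [0.16, 0.4, 0.12, 0, 0, 0, 0.2],
  [0.182, 0.487, 0.1, 0, 0, 0, 0.2],
  [0.182, 0.487, 0.093, 0, 0, 0, 0.2],
  [0.182, 0.487, 0.093, 0, 0, 0, 0.2],
  [0.182, 0.487, 0.093, 0, 0, 0, 0.2],
])

```text
time_s: 13.88
ee_pos: [602.3, 250.8, 120.5]
ee_rot: [-180.0, 0.0, 179.9]
force: [-0.5, 0.7, 0.7]
gripper_width: 54.9
gripper_force: 0.0
```

```bash
python3 - <<'E'
from workcell import env, eyes
from h import *
f=eyes.grab_frame("scene");np.savez("s4.npz",**f)
im=f["pixels"][140:300,300:550];cv2.imwrite("pics/s4.png",cv2.resize(im,None,fx=3.2,fy=3.2,interpolation=0)[...,::-1])
s=env.state();print(s["ee_pos"],s["gripper_width"])
m=mask(f,'b',(310,190,395,255));P,uv=cloud(f,m);print('carrier',m.sum(),np.percentile(P[:,2],[5,50,95]))
A=np.c_[P[:,:2],np.ones(len(P))];print('tilt deg',np.degrees(np.linalg.lstsq(A,P[:,2],rcond=None)[0][:2]))
for n in('s4','scene0'):
    f=dict(np.load(n+'.npz'));m=mask(f,'r',(470,252,505,288));h=cv2.cvtColor(f["pixels"],cv2.COLOR_RGB2HSV);m&=(h[...,1]>190)
    k,l,st,_=cv2.connectedComponentsWithStats(m.astype(np.uint8));i=1+st[1:,4].argmax();P,uv=cloud(f,l==i)
    q=P[P[:,2]>8];print(n,'knob',st[i],np.percentile(P[:,2],[5,95]),'xy mid',(q.min(0)+q.max(0))/2,'col-ctr',plane(f,[(st[i][0]+st[i][2]/2-.5,269)],20))
E
```

```text
[602.47947668 250.8497868  120.65262828] 54.77073869873705
carrier 487 [64.71034364 67.087641   69.12156331]
tilt deg [0.09583829 0.04331463]
s4 knob [478 260  19  21 268] [ 6.22085097 34.08322725] xy mid [609.47349101 250.31883595  21.92364223] col-ctr [[609.18027249 249.54471079  20.        ]]
scene0 knob [479 260  18  20 243] [ 6.94259707 33.785599  ] xy mid [610.389784   250.3455936   21.90841881] col-ctr [[609.27943427 250.47904886  20.        ]]
```

View pics/s4.png

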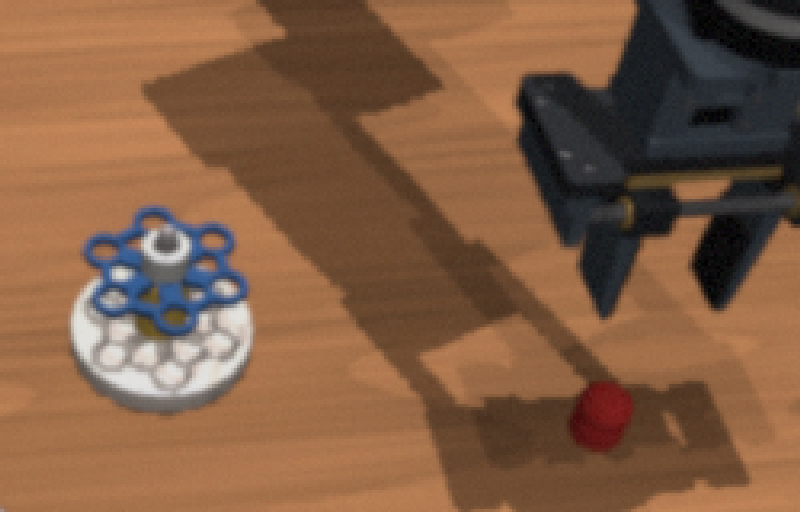

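The carrier is level on the tube and the knob stands upright at about (488,270) in full-frame pixels. Now I grasp it.

Emit:
send_rows([
  [0, 0, -0.07, 0, 0, 0, 0.2],
  [0, 0, -0.14, 0, 0, 0, 0.1],
  [0, 0, -0.2, 0, 0, 0, 0.1],
  [0, 0, -0.227, 0, 0, 0, 0.1],
  [0, 0, -0.227, 0, 0, 0, 0.0],
  [0, 0, -0.227, 0, 0, 0, -0.1],
  [0, 0, -0.227, 0, 0, 0, -0.2],
  [0, 0, -0.227, 0, 0, 0, -0.3],
  [0, 0, -0.227, 0, 0, 0, -0.6],
  [0, 0, -0.227, 0, 0, 0, -0.6],
  [0, 0, -0.227, 0, 0, 0, -0.6],
  [0, 0, -0.227, 0, 0, 0, -0.6],
], squeeze=15)

```text
time_s: 15.42
ee_pos: [603.0, 252.3, 7.5]
ee_rot: [180.0, 0.1, 180.0]
force: [-1.3, 0.5, 5.5]
gripper_width: 31.8
gripper_force: 15.0
```

Emit:
send_rows([
  [0, 0, 0.06, 0, 0, 0, -0.6],
  [0, 0, 0.12, 0, 0, 0, -0.6],
  [0, 0, 0.18, 0, 0, 0, -0.6],
  [-0.03, -0.1, 0.23, 0, 0, 0, -0.6],
  [-0.08, -0.2, 0.23, 0, 0, 0, -0.6],
  [-0.12, -0.3, 0.23, 0, 0, 0, -0.6],
  [-0.16, -0.4, 0.23, 0, 0, 0, -0.6],
  [-0.182, -0.487, 0.23, 0, 0, 0, -0.6],
  [-0.182, -0.487, 0.23, 0, 0, 0, -0.6],
  [-0.182, -0.487, 0.23, 0, 0, 0, -0.6],
  [-0.182, -0.487, 0.23, 0, 0, 0, -0.6],
])

```text
time_s: 16.8
ee_pos: [511.7, 9.5, 121.3]
ee_rot: [180.0, -0.0, -179.9]
force: [0.0, -0.8, -0.4]
gripper_width: 31.6
gripper_force: 15.0
```

```bash
python3 - <<'E'
from workcell import env, eyes
from h import *
f=eyes.grab_frame("scene");np.savez("s5.npz",**f)
im=f["pixels"][130:260,290:410];cv2.imwrite("pics/s5.png",cv2.resize(im,None,fx=5,fy=4.5,interpolation=0)[...,::-1])
s=env.state();e=s["ee_pos"];print(e,s["gripper_width"])
m=mask(f,'r',(335,175,370,220));k,l,st,_=cv2.connectedComponentsWithStats(m.astype(np.uint8));i=1+st[1:,4].argmax();P,uv=cloud(f,l==i);print(st[i],P.min(0),P.max(0))
for r in np.unique(uv[:,1])[::2]: u=uv[uv[:,1]==r,0];print(r,u.min(),u.max(),end='|')
b=e[2]-7;print('\npred axis pts',proj(f,[[e[0],e[1],b+z] for z in(0,18,36)]).round(1).tolist())
a=np.linspace(0,2*np.pi,40)
C=np.array([[e[0]+16*np.cos(t),e[1]+16*np.sin(t),b+z] for t in a for z in(0,27)]+[[e[0]+r*np.cos(t),e[1]+r*np.sin(t),b+z] for t in a for r,z in((10,34),(14,31),(0,36))])
q=proj(f,C);print('pred extents',q.min(0),q.max(0))
E
```

```text
[511.7302529    9.54360294 121.32189703] 31.97351983887105
[345 188  18  23 340] [500.25646618  -4.87500947 114.84029662] [531.0432561   25.40791287 149.71373247]
188 351 356|190 347 359|192 346 361|194 346 362|196 346 362|198 346 362|200 346 361|202 346 361|204 346 361|206 346 361|208 346 359|210 350 356|
pred axis pts [[352.4, 203.7], [352.9, 196.3], [353.4, 188.7]]
pred extents [343.35210737 185.24430191] [362.4989258 210.2583042]
```

View pics/s5.png

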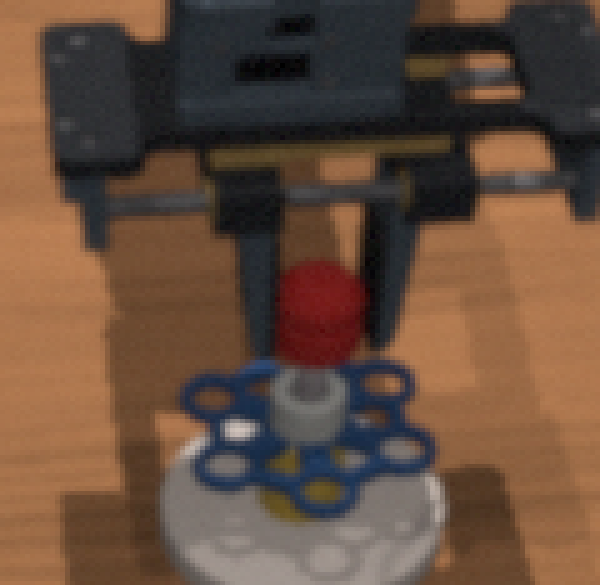

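Knob held upright directly over the post, centred near column 353.5. I'll nudge y by -0.8 mm and descend partway.

Emit:
send_rows([
  [0.001, -0.0016, 0, 0, 0, 0, -0.6],
  [0.001, -0.0016, -0.015, 0, 0, 0, -0.6],
  [0.001, -0.0016, -0.025, 0, 0, 0, -0.6],
  [0.001, -0.0016, -0.035, 0, 0, 0, -0.6],
  [0.001, -0.0016, -0.042, 0, 0, 0, -0.6],
  [0.001, -0.0016, -0.042, 0, 0, 0, -0.6],
])

```text
time_s: 17.6
ee_pos: [511.7, 7.7, 100.1]
ee_rot: [180.0, -0.0, 180.0]
force: [0.3, 0.3, -0.4]
gripper_width: 31.8
gripper_force: 15.0
```

Emit:
send_rows([
  [0, 0, -0.006, 0, 0, 0, -0.6],
  [0, 0, -0.012, 0, 0, 0, -0.6],
  [0, 0, -0.013, 0, 0, 0, -0.6],
  [0, 0, -0.013, 0, 0, 0, -0.6],
])

```text
time_s: 18.1
ee_pos: [511.9, 7.8, 94.4]
ee_rot: [180.0, 0.0, 180.0]
force: [-2.6, 0.5, 4.9]
gripper_width: 31.9
gripper_force: 15.0
```

Emit:
send_rows([
  [0, 0, 0, 0, 0, 0, -0.3],
  [0, 0, 0, 0, 0, 0, -0.1],
  [0, 0, 0, 0, 0, 0, 0.1],
  [0, 0, 0, 0, 0, 0, 0.2],
  [0, 0, 0, 0, 0, 0, 0.2],
  [0, 0, 0.06, 0, 0, 0, 0.2],
  [0, 0, 0.12, 0, 0, 0, 0.2],
  [0, 0, 0.18, 0, 0, 0, 0.2],
  [-0.1, 0.1, 0.24, 0, 0, 0, 0.2],
  [-0.2, 0.2, 0.24, 0, 0, 0, 0.2],
  [-0.2, 0.3, 0.24, 0, 0, 0, 0.2],
  [-0.2, 0.3, 0.24, 0, 0, 0, 0.2],
  [-0.2, 0.3, 0.24, 0, 0, 0, 0.2],
])

```text
time_s: 19.73
ee_pos: [411.9, 157.7, 213.9]
ee_rot: [-180.0, 0.0, -179.9]
force: [0.1, -0.6, 0.1]
gripper_width: 54.2
gripper_force: 0.0
```

```bash
python3 - <<'E'
from workcell import env, eyes
from h import *
f=eyes.grab_frame("scene")
im=f["pixels"][170:290,290:410];cv2.imwrite("pics/s6.png",cv2.resize(im,None,fx=5,fy=5,interpolation=0)[...,::-1])
for n,m in(('knob',mask(f,'r',(330,185,375,235))),('carrier',mask(f,'b',(310,190,395,260)))):
    P,uv=cloud(f,m);print(n,m.sum(),np.percentile(P,[3,50,97],axis=0).round(1).tolist())
E
```

```text
knob 309 [[508.3, -6.1, 91.7], [524.4, 6.5, 113.7], [529.7, 19.8, 121.6]]
carrier 456 [[486.0, -31.0, 64.1], [526.9, 5.8, 67.2], [559.7, 48.9, 69.3]]
```

View pics/s6.png

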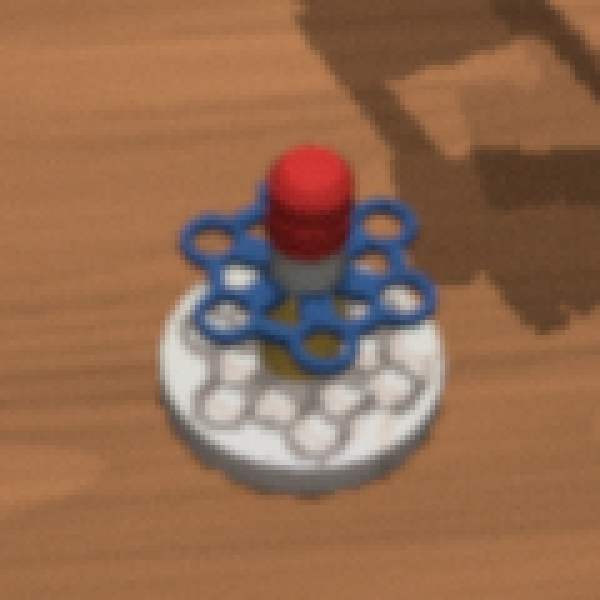

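The stand is complete: the knob at about (352,211) sits upright on the collar with its top near 122 mm, against 123 mm when home. I'll hand it in.

```bash
python3 -c "
from workcell import env
print(env.job_done())"
```

```text
the job is handed in; nothing more can be done
None
```

I assembled the brush stand (spacer, carrier, knob), let go of everything and handed the job in at about 20 s; the last picture showed the carrier level and the knob fully down, the arm never went near the bystanders, and no verdict came back.

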